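# Open the wide plug test fixture

### The arm

A 6-joint arm with a two-finger parallel gripper is mounted at the origin on a cart in front of the work surface, level with it; the furniture and walls round the work are solid. World frame = base frame: x ahead of the robot, y to its left, z up, the work surface at z = 0. Lengths are in m, angles in rad, forces in N, time in s.
With the tool pointing down it reaches from about 0.25 to 0.725 m from the base axis. Payload 4 kg.
Tool frame: the origin (TCP) lies midway between the tips of the shut fingers; the grasp point (between the pads) lies 19 mm behind it; x points along the fingers, y is the direction in which the jaws open and shut, and the axes are right-handed (so a half turn about x gives the same grasp; the last joint's range is limited). The gripper opens to 85 mm and grips with 20 to 120 N. Pads are 22 mm wide; open, the fingers measure 114 mm over their backs; the gripper's body (76 mm by 85 mm) begins 54 mm behind the grasp point. The pads swing forward as they close: fully open they stand 13 mm farther back than shut.
Start: joints at [1.23, 0.241, 0.005, 1.335, 0, 1.571], TCP at [0.167, 0.471, 0.231] pointing down, gripper open.
Joint ranges: [-2.72, 2.72], [-1.05, 1.87], [-1.09, 1.28], [-1.99, 2.15], [-1.42, 1.44], [-3.14, 3.14]. Speed limits (rad/s): [2.79, 2.79, 3.14, 3.14, 3.14, 3.14].

### API

Orientations are given as a unit quaternion [x, y, z, w].
In Python, from workcell import * gives the robot as it stands.
- The arm moves only by the tool play_rows, never from a script. Its argument "plan" is a list of rows, each a list of 7 numbers: the shift along the tool's x, y, z in mm, then the turn, a rotation vector about the tool's x, y, z in rad, then the closure, from -1 (fully open) to 1 (shut). In form: [[x, y, z, rx, ry, rz, grip], ...]. A call has 1 to 20 rows; each row shifts and turns the commanded pose from where the row before left it, along the tool's axes as they then stand; what a row does not reach is not made up. A row lasts 1/12 s, in which the tool goes at most 41.7 mm and 7.16 degrees, less where a joint would pass 70% of its speed; a pose out of reach is approached as far as the arm can. A call with a gripper value outside its range is refused whole. The fingers move at their own pace and stop on an object; the grip force is fixed at half the most. Time passes only in rows, so rows that do not move let the fingers close. It gives the time, the measured TCP pose, the force and the opening at its end, in the units of the state.
- get_obs(): the state, without advancing time (a new reading comes with each control period).
- camera(name): name is "scene" or "side" or "wrist"; returns a dict with "frame" (480x640x3 uint8, red, green, blue), "depth" (480x640 float32, m along the optical axis (not along the pixel's ray), 0 where there is no reading), "fx", "fy", "cx", "cy" (pixels), "camera_from_world" (4x4, takes a point from world to camera coordinates). Camera axes: x right, y up, looking along -z (the intrinsics and any distortion apply to the point x, -y, -z); pixel columns grow to the right and rows downward; lengths in m; the calibration is good to about 2 mm. A picture is of the moment at which its call begins.
- job_done(): hands the job in, once; it reports no verdict.
Trained networks look in a picture, given as the dict that the camera call returned (one of the last four; its "shot" number tells which), for a name from the list of things; names that differ only in an ending like _2 or _b are one class to them, and where a whole thing is asked for, a point or a joint stands for the part that bears it (a point fixed in the world has none). Each returns a list of dicts, best first, with "confidence" (0 to 1); they miss things now and then, are a little off and sometimes report something else, mostly with a low value. They report only what shows in the picture. A call takes as long as a camera call.
- search_frame(thing, picture): "centre" ([x, y, z] in m, in world coordinates, good to about 4 mm: the middle of the surface that is visible of it).
- pinpoint(thing, picture): "centre" ([x, y, z] in m, in world coordinates, good to about 4 mm: a listed point, or the origin of a listed thing).
The state is a dict: "clock": time; "joint_pos": joint angles; "joint_vel": joint speeds; "tau": joint torques, N m; "eef_pos": TCP position; "tool_rot": TCP orientation; "ft_force": force on the tool from outside, world axes, zero at the start; "ft_torque": the same for the moment, N m; "grip_width": finger opening in m.
Only numpy, scipy, OpenCV 4.12 (cv2) and the standard library are available. Lean on these libraries where they do the work, as an engineer would, in place of code of your own. Each camera call takes 0.05 s, during which the arm holds its last target. There are 200 camera calls.

### The job

Open the wider of the two plug test fixtures so that the tested plug can be taken out: press down the release tab at its front with a fingertip until the lid springs up, then push the lid up and over until it leans back on its stop by itself, and draw the hand clear. Only touch and push, grip and lift nothing: the fixture and its plug stay where they are, the narrower fixture stays shut, and everything else on the table is left alone.

Things in the scene. Friction and masses are not known exactly. Their poses are not given: they have to be found in the camera images.
- wide: the wide test fixture: grey open-topped case 150 mm wide (y) and 80 mm deep, from x = -50 to +30 mm, rim 55 mm above the table, on a dark foot plate 8 mm thick, 174 mm wide, from x = -122 to +52 mm; lid top 62 mm up when shut; 0.95 kg, standing loose. Origin: on the table, midway across; the tab is on its -x side, z up.
- wide_tab_pad (a point): middle of the ridged end of its black release tab, on the top face: the spot to press, 108 mm in front of the fixture's origin, 38 mm above the table. Tab 30 mm wide, level, out to 122 mm; a rocker pivoted 62 mm in front of the origin, 34 mm up. Its hook (26 mm wide, top 65 mm up, foremost 68 mm in front of the origin) leans forward 8 mm as the tab goes down.
- wide_tab (a joint): angle of the wide fixture's release tab, rad: 0 at rest, 0.26 pressed to its stop, where the ridged end is 12 mm lower; it lets the lid go at about 0.16 (7 mm down). It springs back when let go; pressing to the stop takes about 5 N.
- wide_lid (a joint): angle of the wide fixture's lid, rad: 0 closed and latched, about 1.0 sprung up on its lifter pins, 1.57 upright, 1.95 leaning back on its stop (fully open). From 1.0 to 1.57 it falls back on the pins if let go; past upright it goes on to its stop by its own weight. It is light (under 1 N at its edge) and moves with some damping.
- wide_hinge (a point): middle of the lid's hinge axis on the wide fixture (axis along the fixture's y), 28 mm behind the origin, 58 mm above the table.
- wide_lid_edge (a point): middle of the front edge of the wide fixture's lid, 80 mm from the hinge axis; it rises and swings backward as the lid opens. The lid is a 6 mm thick aluminium frame with a clear pane, 150 mm wide; a 30 mm wide, 6 mm long tongue sticks out of the middle of the edge.
- housing_2: black plug housing, 16x32x19 mm, standing loose in the black nest in the wide fixture, its origin at the centre of its underside, 14 mm above the table.
- narrow: the narrow test fixture: grey open-topped case 90 mm wide (y) and 80 mm deep, from x = -50 to +30 mm, rim 55 mm above the table, on a dark foot plate 8 mm thick, 114 mm wide, from x = -122 to +52 mm; lid top 62 mm up when shut; 0.95 kg, standing loose. Origin: on the table, midway across; the tab is on its -x side, z up.
- narrow_tab_pad (a point): middle of the ridged end of its black release tab, on the top face: the spot to press, 108 mm in front of the fixture's origin, 38 mm above the table. Tab 30 mm wide, level, out to 122 mm; a rocker pivoted 62 mm in front of the origin, 34 mm up. Its hook (26 mm wide, top 65 mm up, foremost 68 mm in front of the origin) leans forward 8 mm as the tab goes down.
- narrow_tab (a joint): angle of the narrow fixture's release tab, rad: 0 at rest, 0.26 pressed to its stop, where the ridged end is 12 mm lower; it lets the lid go at about 0.16 (7 mm down). It springs back when let go; pressing to the stop takes about 5 N.
- narrow_lid (a joint): angle of the narrow fixture's lid, rad: 0 closed and latched, about 1.0 sprung up on its lifter pins, 1.57 upright, 1.95 leaning back on its stop (fully open). From 1.0 to 1.57 it falls back on the pins if let go; past upright it goes on to its stop by its own weight. It is light (under 1 N at its edge) and moves with some damping.
- narrow_hinge (a point): middle of the lid's hinge axis on the narrow fixture (axis along the fixture's y), 28 mm behind the origin, 58 mm above the table.
- narrow_lid_edge (a point): middle of the front edge of the narrow fixture's lid, 80 mm from the hinge axis; it rises and swings backward as the lid opens. The lid is a 6 mm thick aluminium frame with a clear pane, 90 mm wide; a 30 mm wide, 6 mm long tongue sticks out of the middle of the edge.
- housing_0: cream plug housing, 16x23x19 mm, standing loose in the black nest in the narrow fixture, its origin at the centre of its underside, 14 mm above the table.
- oil_bottle: drip oil bottle with a pointed red cap, 37 mm thick, 120 mm tall, upright between the fixtures; origin at the centre of its underside; a bystander
- housing_4: grey plug housing, 16x27x19 mm, between the fixtures; origin at the centre of its underside; a bystander
- tape_1: small roll of black tape, 55x53x19 mm, lying flat behind the gap between the fixtures; origin at the centre of its underside; a bystander
- driver_yellow: screwdriver with a yellow handle, 24x206x25 mm, lying right of the fixtures; origin under its middle; a bystander

How it is judged:
By the outcome, as a careful person would: the job done as asked, in the order asked, and still so for the second after the job is handed in, with the robot touching nothing.
It also fails if it takes over 40 s, if anything falls off the work surface, if the arm or the gripper's body presses on something with over 40 N, if the wrist force passes 120 N, or if a joint passes its speed limit or range.

## Working session

There is one attempt and no reset: what is moved stays moved. The work goes in short steps, Python scripts to look and compute and a tool call to move; the robot and the scene stay as the last step left them, time stands still between calls to the robot, and variables do not carry over. Pictures are saved under pics/ and viewed, about 8 in all and at most 12, crops included, and the job is handed in when it is done.

Besides the shell and the picture viewer there is one more tool, called after ">>>" as name([rows], argument=value, ...), one row to a line, values as JSON. play_rows: Moves the arm, as the interface text tells. Its arguments: {"type":"object","properties":{"plan":{"type":"array","items":{"type":"array","items":{"type":"number"}}}},"required":["plan"]}

```bash
mkdir -p pics; cat > h.py <<'E'
from workcell import *
import numpy as np, cv2
def save(p,n): cv2.imwrite('pics/'+n,p['frame'][:,:,::-1])
E
python3 - <<'E'
from h import *
for c in ['scene','side']:
    p=camera(c); save(p,c+'1.png')
    for t in ['wide','wide_tab_pad','wide_hinge','wide_lid_edge','narrow','narrow_tab_pad','narrow_hinge','oil_bottle','housing_4','tape_1']:
        print(c,t,[(np.round(d['centre'],3).tolist(),round(d['confidence'],2)) for d in pinpoint(t,p)[:2]])
o=get_obs();print({k:np.round(o[k],3).tolist() for k in o})
E
```

```text
scene wide [([0.597, -0.035, -0.004], 0.94)]
scene wide_tab_pad [([0.5, 0.021, 0.038], 0.61)]
scene wide_hinge [([0.623, -0.046, 0.057], 0.94)]
scene wide_lid_edge [([0.552, -0.01, 0.06], 0.62)]
scene narrow [([0.58, -0.338, 0.002], 0.86)]
scene narrow_tab_pad [([0.48, -0.317, 0.033], 0.85)]
scene narrow_hinge [([0.612, -0.342, 0.06], 0.88), ([0.619, -0.048, 0.057], 0.62)]
scene oil_bottle [([0.621, -0.19, -0.001], 0.62)]
scene housing_4 [([0.526, -0.202, -0.003], 0.62)]
scene tape_1 [([0.678, -0.2, 0.001], 0.5)]
side wide [([0.599, -0.036, 0.002], 0.57)]
side wide_tab_pad [([0.502, 0.014, 0.038], 0.83)]
side wide_hinge [([0.623, -0.048, 0.061], 0.9)]
side wide_lid_edge [([0.55, -0.012, 0.058], 0.92)]
side narrow [([0.585, -0.337, -0.003], 0.64)]
side narrow_tab_pad [([0.48, -0.318, 0.041], 0.51)]
side narrow_hinge [([0.612, -0.343, 0.061], 0.88), ([0.55, -0.014, 0.056], 0.54)]
side oil_bottle [([0.619, -0.192, -0.001], 0.75), ([0.6, -0.035, 0.001], 0.52)]
side housing_4 [([0.528, -0.203, -0.001], 0.44)]
side tape_1 [([0.678, -0.203, 0.001], 0.9)]
{'clock': 1.1, 'joint_pos': [1.23, 0.241, 0.005, 1.335, -0.0, 1.571], 'joint_vel': [-0.0, -0.001, -0.0, 0.003, -0.001, -0.0], 'tau': [-0.0, -37.222, 25.27, 0.001, 0.0, 0.0], 'eef_pos': [0.167, 0.471, 0.231], 'tool_rot': [0.12, 0.697, -0.12, 0.697], 'ft_force': [1.023, -0.084, 0.811], 'ft_torque': [0.013, -0.024, -0.054], 'grip_width': 0.085}
```

View pics/scene1.png

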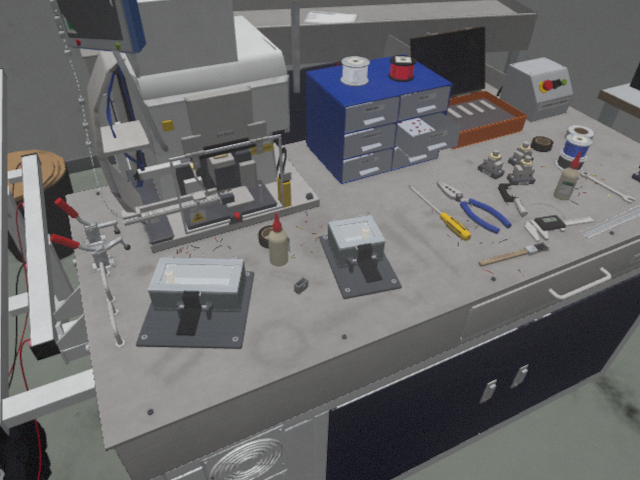

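View pics/side1.png

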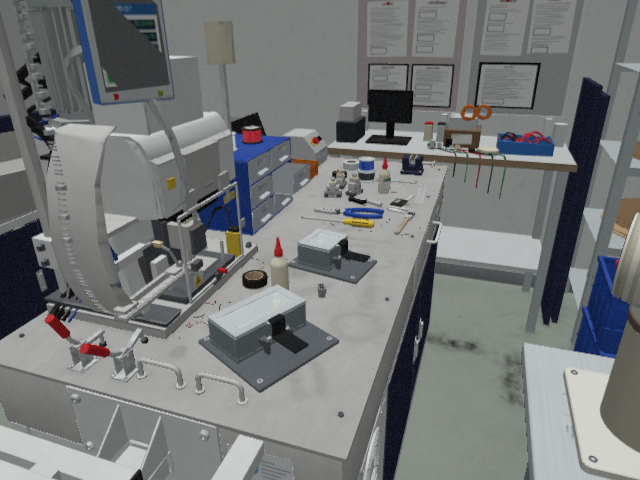

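The wide fixture is on the left in the scene view, around (195,290), with its tab at (190,320). In the side view it is at the front, around (265,335). The networks agree with both pictures, and the yaw comes out near -27.5°. I'll check that the path is clear and work out the moves.

```bash
cat >> h.py <<'E'
from scipy.spatial.transform import Rotation as R
def cloud(p):
    d=p['depth'];v,u=np.mgrid[:480,:640];m=d>0
    c=np.stack([(u-p['cx'])/p['fx']*d,-(v-p['cy'])/p['fy']*d,-d,np.ones_like(d)],-1)
    return (c@np.linalg.inv(p['camera_from_world']).T)[...,:3],m
def axes(yaw): # tool x down, tool y along +fixture y
    fx=np.array([np.cos(yaw),np.sin(yaw),0]);fy=np.array([-fx[1],fx[0],0]);x=np.array([0,0,-1.])
    return R.from_matrix(np.stack([x,fy,np.cross(x,fy)],1))
def delta(pos,rot):
    o=get_obs();r=R.from_quat(o['tool_rot']);
    print('turn',np.round((r.inv()*rot).as_rotvec(),3),'shift in NEW axes mm',np.round(rot.inv().apply(np.array(pos)-o['eef_pos'])*1e3,1),'in OLD',np.round(r.inv().apply(np.array(pos)-o['eef_pos'])*1e3,1))
E
python3 - <<'E'
from h import *
for c in ['scene','side']:
    P,m=cloud(camera(c)); 
    k=m&(P[...,2]>.05)&(P[...,0]>.05)&(P[...,0]<.62)&(P[...,1]>-.1)&(P[...,1]<.55)
    q=P[k]; H={}
    for a in q: 
        t=(round(a[0]*20)/20,round(a[1]*20)/20);H[t]=max(H.get(t,0),round(a[2],2))
    print(c,sorted(H.items()))
    # fixture foot-plate edge / case-rim fit: top surface 52..66mm
    k=m&(P[...,2]>.052)&(P[...,2]<.068)&(abs(P[...,0]-.59)<.12)&(abs(P[...,1]+.03)<.12)
    print(cv2.minAreaRect(P[k][:,:2].astype(np.float32)*1000),k.sum())
    k=m&(P[...,2]>.004)&(P[...,2]<.068)&(abs(P[...,0]-.57)<.14)&(abs(P[...,1]+.03)<.13)
    print(cv2.minAreaRect(P[k][:,:2].astype(np.float32)*1000),k.sum())
f=axes(-.48)
print(R.from_quat(get_obs()['tool_rot']).as_matrix().round(2))
for g in (f,f*R.from_euler('x',np.pi)): delta([.502,.016,.12],g)
E
```

```text
scene [((0.5, -0.1), np.float64(0.06)), ((0.5, -0.05), np.float64(0.06)), ((0.55, -0.1), np.float64(0.06)), ((0.55, -0.05), np.float64(0.06)), ((0.55, 0.0), np.float64(0.07)), ((0.55, 0.05), np.float64(0.06)), ((0.6, -0.1), np.float64(0.06)), ((0.6, -0.05), np.float64(0.07)), ((0.6, 0.0), np.float64(0.06)), ((0.6, 0.05), np.float64(0.07))]
((581.3353271484375, -27.059356689453125), (151.5810089111328, 108.50743103027344), 62.15424728393555) 3336
((552.5963134765625, -34.533233642578125), (256.4938049316406, 202.899658203125), 84.49275207519531) 8881
side [((0.05, 0.0), np.float64(0.21)), ((0.05, 0.05), np.float64(0.22)), ((0.1, -0.05), np.float64(0.29)), ((0.1, 0.0), np.float64(0.29)), ((0.1, 0.05), np.float64(0.27)), ((0.5, -0.1), np.float64(0.06)), ((0.5, -0.05), np.float64(0.06)), ((0.55, -0.1), np.float64(0.06)), ((0.55, -0.05), np.float64(0.06)), ((0.55, 0.0), np.float64(0.07)), ((0.55, 0.05), np.float64(0.06)), ((0.6, -0.1), np.float64(0.06)), ((0.6, -0.05), np.float64(0.06)), ((0.6, 0.0), np.float64(0.06)), ((0.6, 0.05), np.float64(0.06))]
((584.8057250976562, -24.16783905029297), (151.34034729003906, 106.259033203125), 64.19274139404297) 2725
((566.7088012695312, -14.837692260742188), (175.1694793701172, 175.40345764160156), 63.096343994140625) 8158
[[ 0.    0.33  0.94]
 [ 0.    0.94 -0.33]
 [-1.    0.    0.  ]]
turn [ 0.139  0.    -0.   ] shift in NEW axes mm [ 111.3 -249.2  507.2] in OLD [ 111.3 -317.1  467.8]
turn [-3.002  0.     0.   ] shift in NEW axes mm [ 111.3  249.2 -507.2] in OLD [ 111.3 -317.1  467.8]
```

>>> play_rows([
  [0,0,0,0.065,0,0,1],
  [0,0,0,0.065,0,0,1],
  [6.8,-15.9,31.6,0,0,0,1],
  [6.8,-15.9,31.6,0,0,0,1],
  [6.8,-15.9,31.6,0,0,0,1],
  [6.8,-15.9,31.6,0,0,0,1],
  [6.8,-15.9,31.6,0,0,0,1],
  [6.8,-15.9,31.6,0,0,0,1],
  [6.8,-15.9,31.6,0,0,0,1],
  [6.8,-15.9,31.6,0,0,0,1],
  [6.8,-15.9,31.6,0,0,0,1],
  [6.8,-15.9,31.6,0,0,0,1],
  [6.8,-15.9,31.6,0,0,0,1],
  [6.8,-15.9,31.6,0,0,0,1],
  [6.8,-15.9,31.6,0,0,0,1],
  [6.8,-15.9,31.6,0,0,0,1],
  [6.8,-15.9,31.6,0,0,0,1],
  [6.8,-15.9,31.6,0,0,0,1],
  [0,0,0,0,0,0,1],
  [0,0,0,0,0,0,1],
])

```text
clock: 2.87
eef_pos: [0.5027, 0.0136, 0.1218]
tool_rot: [0.166, 0.688, -0.166, 0.687]
ft_force: [-0.6, -0.2, -0.4]
grip_width: 0.0001
```

```bash
python3 - <<'E'
from h import *
o=get_obs();print(o['eef_pos'],o['ft_force'],o['grip_width'])
p=camera('wrist');save(p,'w1.png')
for t in ['wide','wide_tab_pad','wide_hinge','wide_lid_edge']:
    print(t,[(np.round(d['centre'],3).tolist(),round(d['confidence'],2)) for d in pinpoint(t,p)[:2]])
delta([.502,.015,.06],axes(-.47))
E
```

```text
[0.50270974 0.01363383 0.12176661] [-0.62252742 -0.17419832 -0.40780402] 7.93496083499313e-05
wide []
wide_tab_pad [([0.504, 0.022, 0.04], 0.83)]
wide_hinge [([0.62, -0.043, 0.057], 0.63)]
wide_lid_edge []
turn [ 0.001  0.    -0.   ] shift in NEW axes mm [62.9 -1.1  0.7] in OLD [62.9 -1.1  0.7]
```

View pics/w1.png

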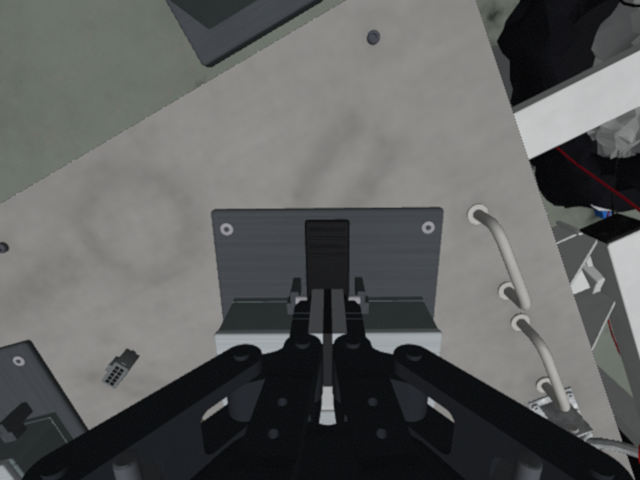

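The tab is centred under the shut fingers, both at column 327, and the plate edge is level to within about 0.5°. I'll check the fore-aft position from the depth image.

```bash
python3 - <<'E'
from h import *
P,m=cloud(camera('wrist'))
o=get_obs();L=R.from_quat(o['tool_rot']).inv().apply((P-o['eef_pos']).reshape(-1,3)).reshape(480,640,3)*1e3
for r in (213,218,222,226,235,250,265): print(r,L[r,327].round(1),P[r,327,2].round(4))
for c in (303,308,313,340,346,352): print(c,L[235,c].round(1))
E
```

```text
213 [118.4  -0.7 -13.1] 0.0046
218 [116.6  -0.7  -9.7] 0.0063
222 [ 88.1  -0.7 -14.7] 0.0348
226 [ 86.7  -0.7 -12.4] 0.0362
235 [87.8 -0.7 -5.8] 0.0351
250 [88.1 -0.7  5.1] 0.0348
265 [86.2 -0.7 15.3] 0.0368
303 [ 88.7 -16.9  -5.5]
308 [ 86.7 -13.4  -6.1]
313 [ 88.3 -10.1  -5.6]
340 [87.9  8.  -5.7]
346 [88.1 12.  -5.7]
352 [116.4  18.2   3.5]
```

>>> play_rows([
  [20,-1,0,0,0,0,1],
  [25,0,0,0,0,0,1],
  [25,0,0,0,0,0,1],
  [8,0,0,0,0,0,1],
  [3,0,0,0,0,0,1],
  [3,0,0,0,0,0,1],
  [3,0,0,0,0,0,1],
  [3,0,0,0,0,0,1],
  [2,0,0,0,0,0,1],
  [0,0,0,0,0,0,1],
  [0,0,0,0,0,0,1],
])

```text
clock: 4.08
eef_pos: [0.5026, 0.0146, 0.0313]
tool_rot: [0.165, 0.687, -0.164, 0.688]
ft_force: [-1.6, 1.7, 4.8]
grip_width: 0.0003
```

```bash
python3 - <<'E'
from h import *
o=get_obs();print(o['eef_pos'],o['ft_force'])
p=camera('side');save(p,'s2.png')
for t in ['wide','wide_tab_pad','wide_hinge','wide_lid_edge']:
    print(t,[(np.round(d['centre'],3).tolist(),round(d['confidence'],2)) for d in pinpoint(t,p)[:2]])
cv2.imwrite('pics/s2c.png',cv2.resize(p['frame'][200:420,120:440,::-1],None,fx=2,fy=2))
E
```

```text
[0.50259374 0.01462125 0.03127616] [-1.58022696  1.7332696   4.80923076]
wide [([0.602, -0.033, -0.0], 0.98)]
wide_tab_pad [([0.503, 0.017, 0.031], 0.7), ([0.553, -0.018, 0.087], 0.55)]
wide_hinge [([0.618, -0.05, 0.062], 0.6)]
wide_lid_edge [([0.557, -0.015, 0.087], 0.96), ([0.606, -0.558, 0.002], 0.42)]
```

View pics/s2c.png

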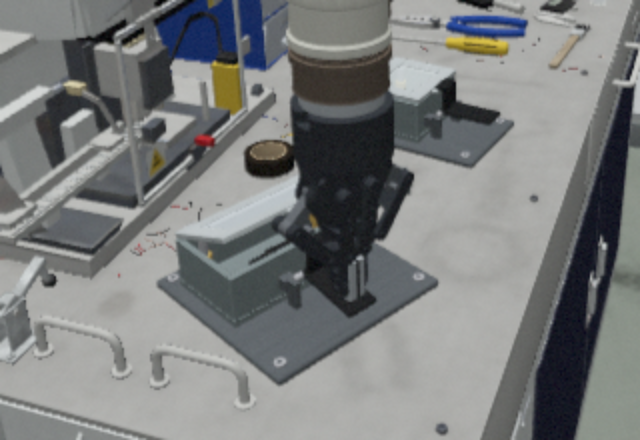

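The lid is rising. Its edge is at about 87 mm and still in motion, seen around (240,210) in the crop. I'll hold for a moment and look again.

>>> play_rows([
  [0,0,0,0,0,0,1],
  [0,0,0,0,0,0,1],
  [0,0,0,0,0,0,1],
  [0,0,0,0,0,0,1],
  [0,0,0,0,0,0,1],
  [0,0,0,0,0,0,1],
])

```text
clock: 4.83
eef_pos: [0.5025, 0.0144, 0.0307]
tool_rot: [0.165, 0.687, -0.165, 0.688]
ft_force: [1.1, 3.2, 4.5]
grip_width: 0.0002
```

```bash
python3 - <<'E'
from h import *
o=get_obs();print(o['eef_pos'],o['ft_force'])
for c in ('side','scene'):
  p=camera(c)
  for t in ['wide','wide_hinge','wide_lid_edge']:
    print(c,t,[(np.round(d['centre'],3).tolist(),round(d['confidence'],2)) for d in pinpoint(t,p)[:2]])
E
```

```text
[0.50246846 0.01444943 0.03070392] [1.11293581 3.18599594 4.4901124 ]
side wide [([0.603, -0.033, -0.0], 0.9)]
side wide_hinge [([0.622, -0.047, 0.058], 0.7)]
side wide_lid_edge [([0.583, -0.031, 0.124], 0.58)]
scene wide [([0.596, -0.035, -0.003], 0.84)]
scene wide_hinge [([0.619, -0.049, 0.056], 0.85)]
scene wide_lid_edge [([0.586, -0.027, 0.127], 0.92)]
```

The lid is up on its pins, with its edge at about 125 mm. I'll lift the finger, then push the lid back.

>>> play_rows([
  [-10,0,0,0,0,0,1],
  [-20,0,0,0,0,0,1],
  [-25,0,0,0,0,0,1],
  [-22,0,0,0,0,0,1],
  [0,0,15,0,0,0,1],
  [0,0,20,0,0,0,1],
  [0,0,20,0,0,0,1],
  [0,0,10,0,0,0,1],
  [0,0,6,0,0,0,1],
  [0,0,6,0,0,0,1],
  [0,0,6,0,0,0,1],
  [0,0,6,0,0,0,1],
  [0,0,6,0,0,0,1],
  [0,0,6,0,0,0,1],
  [0,0,6,0,0,0,1],
  [0,0,6,0,0,0,1],
  [0,0,0,0,0,0,1],
])

```text
clock: 6.65
eef_pos: [0.6039, -0.0376, 0.1075]
tool_rot: [0.165, 0.687, -0.165, 0.688]
ft_force: [1.2, -0.3, 0.0]
grip_width: 0.0002
```

```bash
python3 - <<'E'
from h import *
o=get_obs();print(o['eef_pos'],o['ft_force'])
for c in ('side','scene'):
  p=camera(c)
  if c=='side':cv2.imwrite('pics/s3c.png',cv2.resize(p['frame'][150:420,120:440,::-1],None,fx=2,fy=2))
  for t in ['wide','wide_hinge','wide_lid_edge']:
    print(c,t,[(np.round(d['centre'],3).tolist(),round(d['confidence'],2)) for d in pinpoint(t,p)[:2]])
E
```

```text
[ 0.60389128 -0.03757007  0.10752658] [ 1.23088369 -0.3119117   0.03014385]
side wide [([0.599, -0.034, -0.001], 0.9)]
side wide_hinge [([0.623, -0.045, 0.059], 0.83)]
side wide_lid_edge [([0.616, -0.046, 0.136], 0.92)]
scene wide [([0.596, -0.035, -0.001], 0.73)]
scene wide_hinge [([0.622, -0.049, 0.056], 0.86)]
scene wide_lid_edge [([0.618, -0.042, 0.138], 0.85), ([0.61, -0.344, 0.061], 0.4)]
```

View pics/s3c.png

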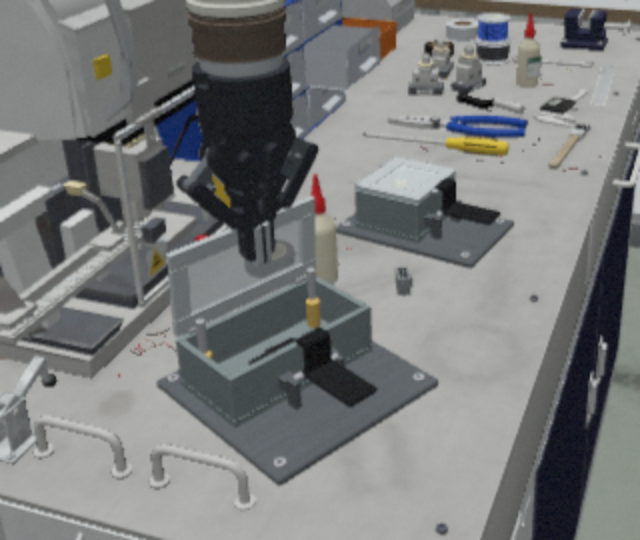

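The lid is just short of upright, around (240,265) in the crop. Before pushing on, I'll check how far the hand is from the machine behind.

```bash
python3 - <<'E'
from h import *
o=get_obs();r=R.from_quat(o['tool_rot'])
for c in ('scene','side'):
  P,m=cloud(camera(c));L=r.inv().apply((P-o['eef_pos']).reshape(-1,3))*1e3
  k=m.ravel()&(abs(L[:,1])<90)&(P.reshape(-1,3)[:,2]>.09)&(L[:,2]>10)&(L[:,2]<200)
  h,e=np.histogram(L[k,2],bins=range(10,210,10));print(c,dict(zip(e.tolist(),h.tolist())))
E
```

```text
scene {10: 1393, 20: 8, 30: 1, 40: 0, 50: 0, 60: 232, 70: 261, 80: 1, 90: 0, 100: 0, 110: 0, 120: 0, 130: 10, 140: 157, 150: 670, 160: 946, 170: 1749, 180: 2167, 190: 1857}
side {10: 2362, 20: 323, 30: 2, 40: 0, 50: 0, 60: 613, 70: 2257, 80: 244, 90: 47, 100: 33, 110: 219, 120: 911, 130: 1436, 140: 844, 150: 783, 160: 939, 170: 1049, 180: 1042, 190: 669}
```

```bash
python3 - <<'E'
from h import *
o=get_obs();r=R.from_quat(o['tool_rot'])
for c in ('scene','side'):
  P,m=cloud(camera(c));L=r.inv().apply((P-o['eef_pos']).reshape(-1,3))*1e3
  k=m.ravel()&(abs(L[:,1])<90)&(P.reshape(-1,3)[:,2]>.09)&(L[:,2]>50)&(L[:,2]<105)
  q=P.reshape(-1,3)[k];i=np.flatnonzero(k)
  print(c,np.percentile(q,[0,10,50,90,100],axis=0).round(3).tolist(),np.percentile(L[k],[0,10,50,90,100],axis=0).round(0).tolist(),'px',i.min()//640,i.max()//640,(i%640).min(),(i%640).max())
E
```

```text
scene [[0.692, -0.004, 0.373], [0.698, -0.001, 0.401], [0.704, 0.005, 0.432], [0.708, 0.01, 0.465], [0.714, 0.012, 0.474]] [[-366.0, 71.0, 64.0], [-357.0, 77.0, 68.0], [-324.0, 83.0, 70.0], [-294.0, 89.0, 76.0], [-266.0, 90.0, 80.0]] px 0 75 95 124
side [[0.69, -0.034, 0.231], [0.694, -0.021, 0.306], [0.7, -0.004, 0.446], [0.708, 0.007, 0.515], [0.722, 0.012, 0.531]] [[-424.0, 48.0, 65.0], [-408.0, 58.0, 69.0], [-338.0, 73.0, 72.0], [-198.0, 86.0, 80.0], [-123.0, 90.0, 105.0]] px 0 205 136 188
```

There is a machine part at z > 0.23, about 65–70 mm ahead and off to the left. I'll tilt the hand back while the fingertip advances, so the wrist stays away from it.

>>> play_rows([
  [0,0,6,0,-0.05,0,1],
  [0.5,0,6,0,-0.08,0,1],
  [1,0,6,0,-0.08,0,1],
  [1.5,0,6,0,-0.08,0,1],
  [0,0,0,0,0,0,1],
  [0,0,0,0,0,0,1],
  [0,0,0,0,0,0,1],
  [0,0,0,0,0,0,1],
  [0,0,0,0,0,0,1],
])

```text
clock: 8.0
eef_pos: [0.6255, -0.0483, 0.1075]
tool_rot: [0.14, 0.581, -0.187, 0.78]
ft_force: [-0.2, -0.0, 0.7]
grip_width: -0.0001
```

```bash
python3 - <<'E'
from h import *
o=get_obs();print(o['eef_pos'],o['ft_force'])
for c in ('side','scene'):
  p=camera(c)
  for t in ['wide','wide_hinge','wide_lid_edge']:
    print(c,t,[(np.round(d['centre'],3).tolist(),round(d['confidence'],2)) for d in pinpoint(t,p)[:2]])
E
```

```text
[ 0.62547206 -0.04830482  0.10745088] [-0.24151372 -0.0292052   0.67173921]
side wide [([0.604, -0.034, -0.002], 0.96)]
side wide_hinge [([0.62, -0.049, 0.061], 0.82)]
side wide_lid_edge [([0.648, -0.061, 0.13], 0.68)]
scene wide [([0.595, -0.035, -0.004], 0.94), ([0.607, -0.343, 0.06], 0.46)]
scene wide_hinge [([0.622, -0.051, 0.056], 0.7), ([0.501, 0.017, 0.037], 0.62)]
scene wide_lid_edge [([0.65, -0.06, 0.132], 0.57)]
```

The lid edge reads about 1.94 rad, which is on the stop. I'll draw the hand back and up.

>>> play_rows([
  [-4,0,-8,0,0,0,1],
  [-9,0,-18,0,0,0,1],
  [-12,0,-25,0,0,0,1],
  [-12,0,-25,0,0,0,1],
  [-14,0,-25,0,0,0,1],
  [-14,0,-25,0,0,0,1],
  [-20,0,-25,0,0,0,1],
  [-20,0,-25,0,0,0,1],
  [-20,0,-20,0,0,0,1],
  [0,0,0,0,0,0,1],
  [0,0,0,0,0,0,1],
])

```text
clock: 9.32
eef_pos: [0.4245, 0.0542, 0.1717]
tool_rot: [0.139, 0.58, -0.186, 0.781]
ft_force: [0.7, -0.6, -0.3]
grip_width: 0.0001
```

```bash
python3 - <<'E'
from h import *
o=get_obs();print(o['eef_pos'],o['ft_force'])
for c in ('scene','side'):
  p=camera(c)
  if c=='side':cv2.imwrite('pics/s4c.png',cv2.resize(p['frame'][150:420,120:440,::-1],None,fx=2,fy=2))
  for t in ['wide','wide_tab_pad','wide_lid_edge','narrow','narrow_lid_edge','housing_2','oil_bottle','housing_4','tape_1']:
    print(c,t,[(np.round(d['centre'],3).tolist(),round(d['confidence'],2)) for d in pinpoint(t,p)[:2]])
E
```

```text
[0.4244984  0.05421249 0.17173851] [ 0.69025615 -0.60742522 -0.31325541]
scene wide [([0.594, -0.033, -0.002], 0.6)]
scene wide_tab_pad [([0.501, 0.019, 0.038], 0.6)]
scene wide_lid_edge [([0.651, -0.06, 0.131], 0.78)]
scene narrow [([0.581, -0.336, 0.003], 0.7)]
scene narrow_lid_edge [([0.531, -0.326, 0.056], 0.67)]
scene housing_2 [([0.48, -0.316, 0.032], 0.65), ([0.584, -0.026, 0.014], 0.6)]
scene oil_bottle [([0.623, -0.19, -0.003], 0.77)]
scene housing_4 [([0.48, -0.316, 0.032], 0.65), ([0.584, -0.026, 0.014], 0.6)]
scene tape_1 [([0.679, -0.2, -0.0], 0.64)]
side wide [([0.602, -0.033, 0.002], 0.63)]
side wide_tab_pad [([0.505, 0.014, 0.041], 0.77)]
side wide_lid_edge [([0.65, -0.064, 0.132], 0.71)]
side narrow [([0.583, -0.336, -0.001], 0.8), ([0.62, -0.194, -0.001], 0.53)]
side narrow_lid_edge [([0.527, -0.203, -0.0], 0.2)]
side housing_2 [([0.53, -0.203, 0.0], 0.5)]
side oil_bottle [([0.619, -0.194, -0.002], 0.71)]
side housing_4 [([0.53, -0.203, 0.0], 0.5)]
side tape_1 []
```

View pics/s4c.png

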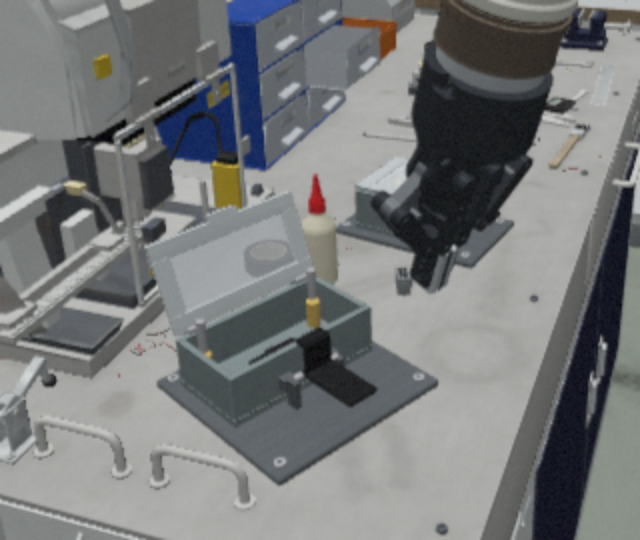

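The lid leans back on its stop around (230,260), the fixture hasn't moved, the tab has sprung back and the hand is clear. I'll hand the job in.

```bash
python3 -c "
from workcell import *
print(job_done())"
```

```text
the job is handed in; nothing more can be done
None
```

The wide fixture is open, and I handed the job in at about 9.5 s on the robot's clock. With the fingers shut, I pressed its release tab down about 7 mm (about 5 N) and the lid sprang up. I then pushed the lid past upright until it lay on its stop, and drew the hand back and up.

**Lid:** The last check, with the hand clear, put the lid edge at about (0.650, -0.062, 0.131). That is about 1.94 rad, so it leans on its stop by itself.

**Rest of the scene:** The tab has sprung back. The wide fixture, narrow fixture and oil bottle were found where they started, to within about 4 mm, and the narrow lid is shut.

**Less certain:**
- **Plug in the wide fixture:** the network confused the plug housings with each other and with the narrow fixture's tab. One fairly sure hit (0.60) at (0.584, -0.026, 0.014) puts a housing at nest height inside the wide fixture. I had no reading of its position from before the lid opened to compare with.
- **Tape roll and loose grey housing:** each was confirmed in place in only one of the two final views.
- **Screwdriver:** I did not measure it, but the arm never went near it.

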